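# Count vial caps through the gate of a tray

## Task

On the counting tray, sweep the three small white screw caps with the fingertips through the gate in the rim into the catch slot behind it, one after the other, each dropping in before the next follows. Slide them along the deck only: do not pick up or lift anything. Leave the wide cap, the vial and the rubber stopper standing where they are.

Things in the scene. Friction and masses are not known exactly. Their poses are not given: they have to be found in the camera images.
- tray: cream counting tray fixed to the bench. Origin on the bench under the gate's middle; z up, x out through the gate, y along the gate wall. Grey flat deck 90 mm above the bench, x -205 to -4 mm, y -155 to 155 mm; around it a rim 4 mm thick, top 105 mm above the bench. The rim's +x side is the gate wall (x -4 to 0)
- gate (a point): middle of the gate, at deck height: a 40 mm wide gap (y -20 to 20 mm) in the gate wall. The point is on the deck's edge (tray x = -4 mm): a small cap whose centre is pushed past it tips and drops into the catch slot by itself. Axes as the tray's
- slot (a point): middle of the floor of the catch slot, the open-topped pocket directly beyond the gate: inside 70 mm along tray x (0 to 70), 120 mm along y, floor 4 mm and walls 105 mm above the bench, far wall of clear plastic. Axes as the tray's
- cap1: one of three alike small white ribbed screw caps: solid disc 28 mm across, 14 mm high, 10 to 18 g, lying flat on the deck; origin at its centre, 7 mm above the deck. Starts in one of four places in a loose arc 110 to 150 mm before the gate, neighbours about 50 mm or more apart between centres, 40 mm or more of free deck behind it
- cap2: one of three alike small white ribbed screw caps: solid disc 28 mm across, 14 mm high, 10 to 18 g, lying flat on the deck; origin at its centre, 7 mm above the deck. Starts in one of four places in a loose arc 110 to 150 mm before the gate, neighbours about 50 mm or more apart between centres, 40 mm or more of free deck behind it
- cap3: one of three alike small white ribbed screw caps: solid disc 28 mm across, 14 mm high, 10 to 18 g, lying flat on the deck; origin at its centre, 7 mm above the deck. Starts in one of four places in a loose arc 110 to 150 mm before the gate, neighbours about 50 mm or more apart between centres, 40 mm or more of free deck behind it
- wide_cap: the wide white ribbed screw cap, 48 mm across and 18 mm high, too wide for the gate; lies flat in the remaining place of the arc; origin at its centre, 9 mm above the deck. Not to be moved
- vial: glass sample vial with a white cap, 24 mm across and 58 mm high, standing upright on the deck in the corner at one end of the gate wall, about 125 mm to the side of the gate; origin at its centre, 29 mm above the deck. Not to be moved
- stopper: black tapered rubber stopper, 29 mm across the top and 28 mm high, standing on the deck at the other end of the gate wall; origin at its centre, 14 mm above the deck. Not to be moved
There are look-alikes about, which are no part of the job. What is shaped like the cap2 but orange or turquoise is not meant.

How it is judged (in metres and radians):
On the way, in this order (a step that is already met when the one before it is completed fails the run):
1. one small cap, and only one, has dropped into the catch slot (((x of cap1 in the frame of tray between 0 and 0.072 m and y of cap1 in the frame of tray between -0.062 and 0.062 m and z of cap1 in the frame of tray below 0.08 m) or (x of cap2 in the frame of tray between 0 and 0.072 m and y of cap2 in the frame of tray between -0.062 and 0.062 m and z of cap2 in the frame of tray below 0.08 m) or (x of cap3 in the frame of tray between 0 and 0.072 m and y of cap3 in the frame of tray between -0.062 and 0.062 m and z of cap3 in the frame of tray below 0.08 m))), for 0.2 s.
2. a second small cap has followed it, alone ((((x of cap1 in the frame of tray between 0 and 0.072 m and y of cap1 in the frame of tray between -0.062 and 0.062 m and z of cap1 in the frame of tray below 0.08 m) and (x of cap2 in the frame of tray between 0 and 0.072 m and y of cap2 in the frame of tray between -0.062 and 0.062 m and z of cap2 in the frame of tray below 0.08 m)) or ((x of cap1 in the frame of tray between 0 and 0.072 m and y of cap1 in the frame of tray between -0.062 and 0.062 m and z of cap1 in the frame of tray below 0.08 m) and (x of cap3 in the frame of tray between 0 and 0.072 m and y of cap3 in the frame of tray between -0.062 and 0.062 m and z of cap3 in the frame of tray below 0.08 m)) or ((x of cap2 in the frame of tray between 0 and 0.072 m and y of cap2 in the frame of tray between -0.062 and 0.062 m and z of cap2 in the frame of tray below 0.08 m) and (x of cap3 in the frame of tray between 0 and 0.072 m and y of cap3 in the frame of tray between -0.062 and 0.062 m and z of cap3 in the frame of tray below 0.08 m)))), for 0.2 s.
3. the third small cap has dropped into the slot (x of cap1 in the frame of tray between 0 and 0.072 m and y of cap1 in the frame of tray between -0.062 and 0.062 m and z of each of cap1, cap2, cap3 in the frame of tray below 0.08 m and x of cap2 in the frame of tray between 0 and 0.072 m and y of cap2 in the frame of tray between -0.062 and 0.062 m and x of cap3 in the frame of tray between 0 and 0.072 m and y of cap3 in the frame of tray between -0.062 and 0.062 m), for 0.2 s.
At the end, for the whole second after the job is handed in: All three small caps are in the catch slot (centres inside the pocket and at least 10 mm below the deck), having dropped in one at a time (at least 0.2 s apart); the wide cap, vial and stopper stand upright within 20 mm of where they began (all of step 3 and distance of each of wide_cap, vial, stopper from where it was at the start of the episode below 0.02 m and angle between each of wide_cap, vial, stopper's own z axis and vertical below 0.2 rad); the robot touches nothing.
It fails at once if a small cap is lifted or carried (its centre more than 14 mm above where it lies on the deck) (height (world z) of any of cap1, cap2, cap3 above 0.111 m).
It fails at once if the wide cap, the vial or the stopper is lifted (more than 10 mm), shifted more than 20 mm or tipped over (height (world z) of wide_cap above 0.109 m or distance of any of wide_cap, vial, stopper from where it was at the start of the episode above 0.02 m or angle between any of wide_cap, vial, stopper's own z axis and vertical above 0.6 rad or height (world z) of vial above 0.129 m or height (world z) of stopper above 0.114 m).
It also fails if it takes over 64 s, if anything falls off the work surface, if the arm or the gripper's body presses on something with over 40 N, if the wrist force passes 120 N, or if a joint passes its speed limit or range.

## Robot

A 7-joint arm with a two-finger parallel gripper is mounted at the origin on the work surface. World frame = base frame: x ahead of the robot, y to its left, z up, the work surface at z = 0. Lengths are in mm, angles in rad, forces in N, time in s.
With the tool pointing down it reaches from about 400 to 875 mm from the base axis. Payload 4.4 kg.
Tool frame: the origin (TCP) lies at the very end of the fingers, on their centre line; the grasp point (between the pads) lies 19 mm behind it; z points along the fingers, y is the direction in which the jaws open and shut (so a half turn about z gives the same grasp; the last joint's range is limited). The gripper opens to 85 mm and grips with 20 to 120 N. Pads are 22 mm wide; open, the fingers measure 114 mm over their backs; the gripper's body (76 mm by 85 mm) begins 54 mm behind the grasp point. The pads swing forward as they close: fully open they stand 13 mm farther back than shut.
Start: joints at [1.072, 0.628, 0.038, 1.517, -0.027, 0.996, -0.02], TCP at [272.647, -590.069, 231.313] pointing down, gripper open.
Joint ranges: [-3.06, 3.06], [-0.37, 2.12], [-1.25, 1.32], [0.18, 2.47], [-1.1, 4.24], [0.23, 1.98], [-2.94, 2.94]. Speed limits (rad/s): [2.57, 2.57, 3.14, 3.14, 3.14, 3.14, 3.14].

## Interface

Orientations are given as [roll, pitch, yaw] about the fixed x, y, z axes, in that order (R = Rz(yaw) Ry(pitch) Rx(roll)).
In Python, from cell import ctrl gives the robot as it stands.
- The arm moves only by the shell command python3 -m crank 'ROWS' [OPENING]. ROWS is JSON, a list that holds one entry, the list of rows, each a list of 6 numbers: the shift along the tool's x, y, z in units of 30 mm (1.0 is 30 mm), then the turn, a rotation vector about the tool's x, y, z in units of 6 degrees (1.0 is 6 degrees). In form: [[[tx, ty, tz, rx, ry, rz], ...]]. A call has 1 to 12 rows; each row shifts and turns the pose as measured when the row begins, along the tool's axes as they then stand; what a row does not reach is not made up. A row lasts 1/12 s, in which the tool goes at most 41.7 mm and 7.16 degrees, less where a joint would pass 70% of its speed; a pose out of reach is approached as far as the arm can. A call is refused whole if a number of a shift passes 1 or a number of a turn 1, either way. A call with a gripper value outside its range is refused whole. OPENING is the gripper command: -1 is fully open, 1 is shut, values between are in proportion, set as the call begins (- or left out, the last holds). The fingers move at their own pace and stop on an object; the grip force is fixed at half the most. Time passes only in rows, so rows that do not move let the fingers close. It gives the time, the measured TCP pose, the force and the opening at its end, in the units of the state.
- ctrl.read_state(): the state, without advancing time (a new reading comes with each control period).
- ctrl.get_image(name): name is "side" or "top"; returns a dict with "color" (384x512x3 uint8, red, green, blue), "depth" (384x512 float32, mm along the optical axis (not along the pixel's ray), 0 where there is no reading), "camera_matrix" (3x3 intrinsics, pixels), "R" (3x3) and "t" (3): a world point X has camera coordinates R X + t. Camera axes: x right, y down, z forward; pixel columns grow to the right and rows downward; lengths in mm; the calibration is good to about 2 mm. A picture is of the moment at which its call begins.
- ctrl.finish_job(): hands the job in, once; it reports no verdict.
Trained networks look in a picture, given as the dict that the camera call returned (one of the last four; its "shot" number tells which), for a name from the list of things; names that differ only in an ending like _2 or _b are one class to them, and where a whole thing is asked for, a point or a joint stands for the part that bears it (a point fixed in the world has none). Each returns a list of dicts, best first, with "conf" (0 to 1); they miss things now and then, are a little off and sometimes report something else, mostly with a low value. They report only what shows in the picture. A call takes as long as a camera call. They do not tell look-alikes from the thing itself.
- ctrl.search_frame(query, picture): "extent" ([centre column, centre row, width, height] in pixels, round what is visible of it).
The state is a dict: "clock": time; "qpos": joint angles; "qd": joint speeds; "tau": joint torques, N m; "eef_pos": TCP position; "tool_rot": TCP orientation; "force": force on the tool from outside, world axes, zero at the start; "torque": the same for the moment, N m; "width": finger opening in mm.
Only numpy, scipy, OpenCV 4.12 (cv2) and the standard library are available. Lean on these libraries where they do the work, as an engineer would, in place of code of your own. Each camera call takes 0.05 s, during which the arm holds its last target. There are 200 camera calls.

## Working session

There is one attempt and no reset: what is moved stays moved. The work goes in short steps, Python scripts to look and compute and a shell command to move; the robot and the scene stay as the last step left them, time stands still between calls to the robot, and variables do not carry over. Pictures are saved under pics/ and viewed, about 8 in all and at most 12, crops included, and the job is handed in when it is done.

```bash
mkdir -p pics; ls
cat > h.py <<'E'
import numpy as np, cv2
from cell import ctrl
def px2w(p,u,v,z):
    K=np.array(p["camera_matrix"]);R=np.array(p["R"]);t=np.array(p["t"])
    d=R.T@np.linalg.solve(K,[u,v,1.]);c=-R.T@t
    return c+d*(z-c[2])/d[2]
def w2px(p,X):
    q=np.array(p["camera_matrix"])@(np.array(p["R"])@np.array(X,float)+np.array(p["t"]));return q[:2]/q[2]
def save(p,n): cv2.imwrite(f"pics/{n}.png",cv2.cvtColor(p["color"],cv2.COLOR_RGB2BGR))
E
python3 - <<'E'
from h import *
s=ctrl.read_state();print(s)
ims=[]
for n in("top","side"):
    p=ctrl.get_image(n);ims.append(p["color"])
    print(n,-np.array(p["R"]).T@p["t"])
    for q in("tray","cap1","wide_cap","vial","stopper"):
        for d in ctrl.search_frame(q,p)[:6]:
            e=d["extent"];u,v=int(min(511,e[0])),int(min(383,e[1]));print(q,np.round(e),round(d["conf"],2),p["depth"][v,u],px2w(p,e[0],e[1],100).round())
    save(p,n+"0")
E
```

```text
pics
{'clock': 0.0, 'qpos': array([ 1.07221846,  0.62931493,  0.03844322,  1.51839348, -0.02699665,
        0.99629417, -0.02000727]), 'qd': array([ 3.02374882e-04, -1.25681606e-03,  1.07436204e-03, -4.42137049e-06,
        1.04453732e-03,  3.29324743e-04, -1.42251183e-03]), 'tau': array([-1.09138044e-03, -5.63395715e+01,  1.22622952e+00, -1.93442935e+01,
        1.10937614e-02,  1.05314990e-02,  1.90301773e-05]), 'eef_pos': array([ 272.36427242, -589.48526099,  230.40118455]), 'tool_rot': array([-3.13970096e+00,  2.74701321e-05,  4.32770846e-01]), 'force': array([-0.54807968,  0.1090975 , -0.45818505]), 'torque': array([0.00412611, 0.01966587, 0.07335609]), 'width': 85.3843737789312}
top [ 420.04485623   26.18156337 1021.93458924]
tray [280. 177. 164. 139.] 0.61 940.6757 [544. -21. 100.]
tray [295. 198.  17.  15.] 0.44 921.49304 [498. -54. 100.]
cap1 [280. 174. 163. 140.] 0.75 938.9714 [551. -23. 100.]
cap1 [265. 205.  15.  11.] 0.72 918.2045 [485.  11. 100.]
cap1 [295. 199.  15.  10.] 0.7 921.49304 [497. -54. 100.]
cap1 [226. 267.  12.  12.] 0.61 996.37036 [354.  97. 100.]
cap1 [17
[... 229 characters left out ...]
]
side [419.39570264 432.36535168 601.71190423]
tray [253. 195. 164. 169.] 0.86 660.9558 [549.  46. 100.]
cap1 [293. 328.  16.  19.] 0.75 583.0961 [429. 252. 100.]
cap1 [292. 164.  13.  18.] 0.65 687.79895 [501. -46. 100.]
cap1 [292. 189.  14.  16.] 0.65 651.72614 [486.  14. 100.]
cap1 [355. 278.  11.  18.] 0.58 640.0936 [359. 154. 100.]
cap1 [268. 214.  22.  21.] 0.49 616.43427 [512.  77. 100.]
cap1 [245. 313.  15.  18.] 0.48 601.0184 [498. 250. 100.]
wide_cap [274. 135.  26.  19.] 0.85 736.645 [ 554. -114.  100.]
vial [247. 116.  12.  30.] 0.68 735.0921 [ 625. -158.  100.]
vial [269. 214.  22.  21.] 0.5 616.43427 [512.  78. 100.]
stopper [222. 223.  18.  22.] 0.88 588.6685 [581. 116. 100.]
```

Run:
```python
import cv2,numpy as np
a=cv2.imread("pics/top0.png")[90:290,150:400];b=cv2.imread("pics/side0.png")[90:350,150:400]
a=cv2.resize(a,None,fx=2,fy=2,interpolation=3);b=cv2.resize(b,None,fx=2,fy=2,interpolation=3)
o=np.zeros((520,800,3),np.uint8);b=cv2.resize(b,(300*250//260+0,300)) if 0 else b
o=np.zeros((520,1000,3),np.uint8);o[:400,:500]=a;o[:,500:]=b
cv2.imwrite("pics/ab.png",cv2.resize(o,(800,416),interpolation=3))
```

```text
(no output)
```

View pics/ab.png

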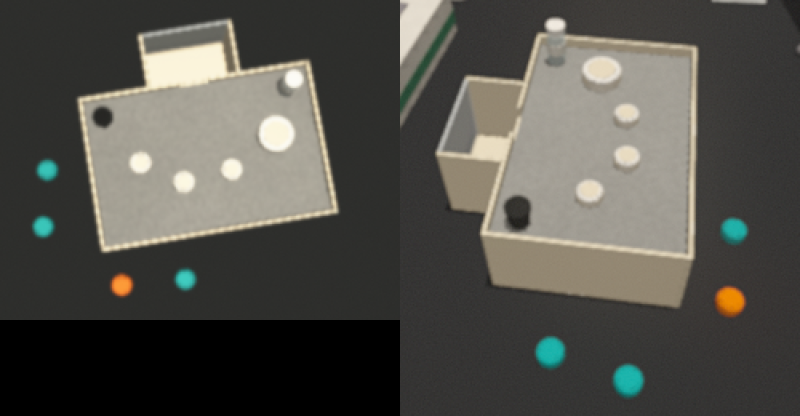

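The view shows the tray with the gate and slot facing away from the robot. Candidates for the small caps in the top image:
- **On the deck, white:** (237,191), (265,203) and (295,196). These three fit the description.
- **Wide cap:** white, (323,173).
- **Vial:** white cap, about (333,139).
- **Off the tray:** turquoise at (179,197), (177,231) and (265,264), orange at (226,267). These are look-alikes on the bench.

I'll measure the tray and caps next, with a close crop.

```bash
cat >> h.py <<'E'
def cloud(p):
    K=np.array(p["camera_matrix"]);R=np.array(p["R"]);t=np.array(p["t"]);d=p["depth"]
    v,u=np.mgrid[:384,:512];c=np.stack([(u-K[0,2])/K[0,0]*d,(v-K[1,2])/K[1,1]*d,d],-1)
    w=(c-t)@R;w[d==0]=-999;return w
E
python3 - <<'E'
from h import *
p=ctrl.get_image("top");w=cloud(p)
m=(abs(w[...,2]-90)<5)&(w[...,0]>380)&(w[...,0]<720)&(abs(w[...,1]+20)<220)
m=cv2.morphologyEx(m.astype(np.uint8),cv2.MORPH_OPEN,np.ones((3,3)))
n,l,st,ce=cv2.connectedComponentsWithStats(m);i=1+st[1:,4].argmax()
ys,xs=np.where(l==i)
X=np.array([px2w(p,a,b,90)[:2] for a,b in zip(xs,ys)],np.float32)
r=cv2.minAreaRect(X);print("deck",r,cv2.boxPoints(r).round(1).tolist(),np.median(w[l==i][:,2]))
# rim outer
g=cv2.cvtColor(p["color"],cv2.COLOR_RGB2HSV)
# caps: white bright blobs
def blobs(p,z):
    c=p["color"].astype(int);k=((c.min(2)>185)).astype(np.uint8)
    n,l,st,ce=cv2.connectedComponentsWithStats(k)
    for j in range(1,n):
        if 40<st[j,4]<2000: print("white",st[j],ce[j].round(1),px2w(p,*ce[j],z).round(1),np.median(w[l==j][:,2]).round())
blobs(p,104)
for u,v in[(237,191),(265,203),(295,196),(323,173),(214,163),(333,139)]: print(u,v,p["color"][v,u],w[v,u].round())
im=p["color"][150:230,215:350];cv2.imwrite("pics/crop1.png",cv2.cvtColor(cv2.resize(im,None,fx=5,fy=5,interpolation=2),4))
E
```

```text
deck ((525.1345825195312, -19.165267944335938), (204.29481506347656, 312.390380859375), 8.333154678344727) [[401.3999938964844, 120.5999984741211], [446.70001220703125, -188.5], [648.7999877929688, -158.89999389648438], [603.5999755859375, 150.1999969482422]] 89.64456888868682
white [   3    0   78   21 1260] [38.  10.7] [934.4 515.2 104. ] -751.0
white [ 44   0  37   4 147] [61.9  1.5] [954.9 461.6 104. ] -751.0
white [ 82   0  39  19 657] [100.9   9. ] [934.9 372.7 104. ] -751.0
white [122   0  38  18 607] [140.4   8.6] [933.7 283.2 104. ] -751.0
white [ 161    0   79   17 1172] [198.3   8. ] [931.9 152.3 104. ] -751.0
white [401   0  39  11 411] [419.5   4.8] [ 927.1 -344.4  104. ] -751.0
white [441   0  39  10 369] [459.5   4.3] [ 926.1 -433.8  104. ] -750.0
white [481   0  31   9 275] [496.1   4. ] [ 925.  -515.4  104. ] -751.0
white [ 484   84   28  102 1436] [500.3 127. ] [ 643.9 -503.4  104. ] 70.0
white [ 63 107  20  19 274] [ 72.6 116.7] [687.2 430.9 104. ] 50.0
white [ 239  118   53   28 1055] [265.4 131.4] [645.2   7.3 104. ] 4.0
white [328 133  12  12 106] [333.4 138.7] [ 625.7 -140.3  104. ] 147.0
white [312 162  22  23 400] [322.4 172.9] [ 551.2 -114.   104. ] 107.0
white [231 185  14  13 136] [237.3 191.3] [515.   70.5 104. ] 103.0
white [288 189  14  14 137] [294.6 195.2] [503.9 -52.4 104. ] 104.0
white [259 197  13  13 138] [264.8 203. ] [488.4  11.8 104. ] 104.0
white [  57  260   41   40 1271] [ 77.  279.2] [334.3 413.2 104. ] 45.0
237 191 [252 247 224] [516.  71. 104.]
265 203 [252 248 226] [489.  11. 102.]
295 196 [252 247 224] [502. -53. 103.]
323 173 [252 246 222] [ 550. -114.  109.]
214 163 [39 38 36] [575. 119. 118.]
333 139 [252 251 246] [ 616. -132.  147.]
```

View pics/crop1.png

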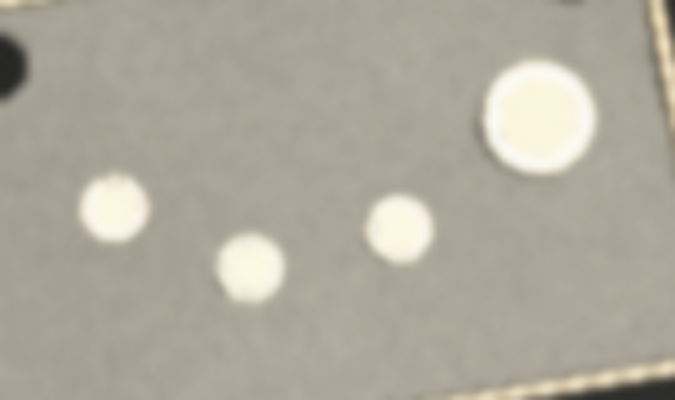

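```bash
cat >> h.py <<'E'
from scipy.spatial.transform import Rotation as Ro
TY=np.deg2rad(8.33);TO=np.array([628.5,-4.0])
A2=np.array([[np.cos(TY),-np.sin(TY)],[np.sin(TY),np.cos(TY)]])
def t2w(x,y): return TO+A2@[x,y]
def w2t(X): return A2.T@(np.array(X[:2])-TO)
def plan(x,y,z,yaw):  # tray mm, world z, yaw deg rel. tray
    s=ctrl.read_state();R0=Ro.from_euler('xyz',s["tool_rot"]);R1=Ro.from_euler('xyz',[np.pi,0,TY+np.deg2rad(yaw)])
    d=np.array([*t2w(x,y),z])-s["eef_pos"]
    print("t",round(float(s["clock"]),2),"tray now",w2t(s["eef_pos"]).round(1),s["eef_pos"][2].round(1),"F",np.round(s["force"],1),"w",round(float(s["width"]),1))
    print(" shift units now-axes",(R0.inv().apply(d)/30).round(2)," after-turn axes",(R1.inv().apply(d)/30).round(2)," turn",(np.rad2deg((R0.inv()*R1).as_rotvec())/6).round(2))
E
python3 - <<'E'
from h import *
plan(-164.4,-37.9,150,13.3)
E
```

```text
t 0.65 tray now [-437.  -528.3] 231.3 F [0.8 0.8 0. ] w 85.7
 shift units now-axes [ 13.35 -13.1    2.71]  after-turn axes [ 12.6  -13.82   2.71]  turn [ 0.   -0.    0.53]
```

```bash
python3 -m crank '[[[0,0,0,0,0,0.53],[0.9,-0.95,0,0,0,0],[0.9,-0.95,0,0,0,0],[0.9,-0.95,0,0,0,0],[0.9,-0.95,0,0,0,0],[0.9,-0.95,0,0,0,0],[0.9,-0.95,0,0,0,0],[0.9,-0.95,0,0,0,0],[0.9,-0.95,0,0,0,0],[0.9,-0.95,0,0,0,0],[0.9,-0.95,0,0,0,0],[0.9,-0.95,0,0,0,0]]]' 0.72
python3 -c "
from h import *
plan(-164.4,-37.9,150,13.3)"
```

```text
clock: 1.65
eef_pos: [437.3, -186.3, 228.8]
tool_rot: [3.13, 0.003, 0.354]
force: [1.0, -0.8, -0.4]
width: 12.2
t 1.65 tray now [-215.6 -152.7] 228.8 F [ 1.  -0.8 -0.4] w 12.2
 shift units now-axes [ 2.47 -3.42  2.58]  after-turn axes [ 2.54 -3.33  2.63]  turn [ 0.11  0.03 -0.23]
```

```bash
python3 -m crank '[[[0.6,-0.8,0,0.11,0.03,-0.23],[0.6,-0.8,0.2,0,0,0],[0.6,-0.8,0.4,0,0,0],[0.6,-0.8,0.5,0,0,0],[0,0,0.6,0,0,0],[0,0,0.3,0,0,0],[0,0,0,0,0,0]]]'
python3 - <<'E'
from h import *
plan(-164.4,-37.9,94,13.3)
p=ctrl.get_image("side");save(p,"s1");cv2.imwrite("pics/s1c.png",cv2.resize(cv2.imread("pics/s1.png")[90:310,150:400],None,fx=2.5,fy=2.5))
E
```

```text
clock: 2.23
eef_pos: [477.8, -51.4, 169.6]
tool_rot: [3.141, -0.014, 0.399]
force: [0.4, -0.4, -0.2]
width: 11.5
t 2.23 tray now [-156.   -25.1] 169.6 F [ 0.4 -0.4 -0.2] w 11.5
 shift units now-axes [-0.41  0.34  2.52]  after-turn axes [-0.37  0.35  2.52]  turn [ 0.01 -0.14  0.21]
```

View pics/s1c.png

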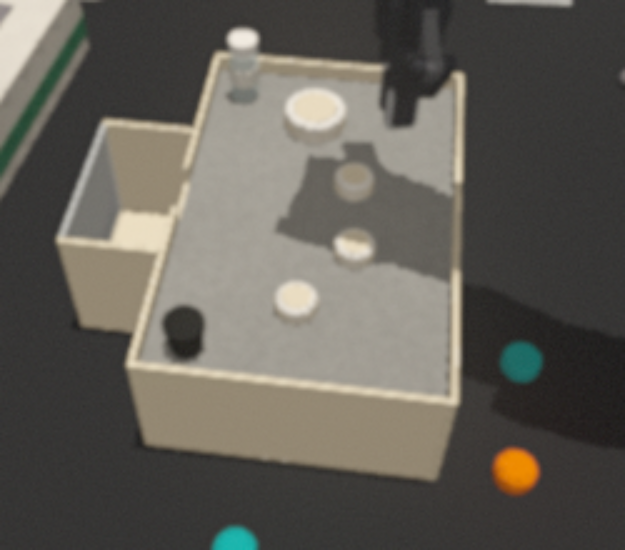

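The fingers at about (400,120) hang above the deck behind the far small cap at (352,180), and nothing has been disturbed. Now descending.

```bash
python3 -m crank '[[[-0.4,0.35,0.4,0,-0.14,0.21],[0,0,0.6,0,0,0],[0,0,0.5,0,0,0],[0,0,0.3,0,0,0],[0,0,0.2,0,0,0],[0,0,0,0,0,0],[0,0,0,0,0,0]]]'
python3 -c "
from h import *
plan(-164.4,-37.9,94,13.3)"
```

```text
clock: 2.87
eef_pos: [470.8, -78.4, 109.3]
tool_rot: [3.133, -0.0, 0.359]
force: [0.2, 0.1, 0.4]
width: 12.0
t 2.87 tray now [-166.8  -50.8] 109.3 F [0.2 0.1 0.4] w 12.0
 shift units now-axes [ 0.17 -0.41  0.51]  after-turn axes [ 0.18 -0.4   0.51]  turn [ 0.08 -0.   -0.18]
```

```bash
python3 -m crank '[[[0.1,-0.2,0.15,0.08,0,-0.18],[0,-0.1,0.15,0,0,0],[0,0,0.1,0,0,0],[0,0,0,0,0,0],[0,0,0,0,0,0]]]'
python3 -c "
from h import *
plan(-164.4,-37.9,94,13.3)"
```

```text
clock: 3.28
eef_pos: [471.6, -69.2, 97.8]
tool_rot: [3.14, -0.003, 0.378]
force: [0.3, 0.2, -0.1]
width: 12.1
t 3.28 tray now [-164.7  -41.8] 97.8 F [ 0.3  0.2 -0.1] w 12.1
 shift units now-axes [ 0.04 -0.12  0.13]  after-turn axes [ 0.04 -0.12  0.13]  turn [ 0.01 -0.03  0.  ]
```

```bash
python3 -m crank '[[[0.1,-0.12,0.1,0,0,0],[0.2,0,0,0,0,0],[0.2,0,0,0,0,0],[0.25,0,0,0,0,0],[0.25,0,0,0,0,0],[0.25,0,0,0,0,0],[0.25,0,0,0,0,0],[0.25,0,0,0,0,0],[0.25,0,0,0,0,0],[0.25,0,0,0,0,0],[0.2,0,0,0,0,0],[0.0,0,0,0,0,0]]]'
python3 - <<'E'
from h import *
plan(-23,-4.5,93,13.3)
p=ctrl.get_image("side");save(p,"s2");cv2.imwrite("pics/s2c.png",cv2.resize(cv2.imread("pics/s2.png")[90:310,150:400],None,fx=2.5,fy=2.5))
E
```

```text
clock: 4.28
eef_pos: [548.2, -33.9, 95.4]
tool_rot: [3.139, -0.007, 0.38]
force: [0.4, 0.1, 0.2]
width: 11.9
t 4.28 tray now [-83.8 -18. ] 95.4 F [0.4 0.1 0.2] w 11.9
 shift units now-axes [2.08 0.03 0.1 ]  after-turn axes [2.08 0.03 0.08]  turn [ 0.02 -0.06  0.02]
```

View pics/s2c.png

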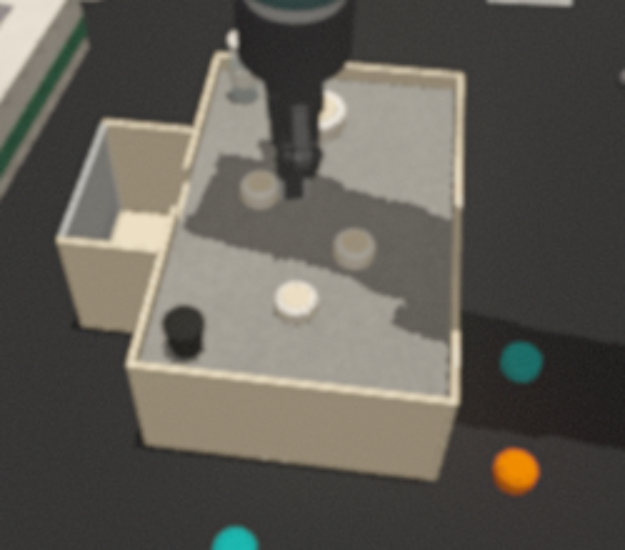

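The cap, now at about (260,187), slid just ahead of the fingers towards the gate at (180,205). The others have not moved. I'll check its line.

```bash
cat >> h.py <<'E'
def caps():
    for n in("side","top"):
        p=ctrl.get_image(n)
        for d in ctrl.search_frame("cap1",p):
            e=d["extent"]
            if e[2]<30:
                t=w2t(px2w(p,e[0],e[1],97));
                if -205<t[0]<75 and abs(t[1])<155: print(n,t.round(),np.round(d["conf"],2))
    return p
E
python3 -c "
from h import *
caps();plan(-23,-4.5,93,13.3)"
```

```text
side [-102.   92.] 0.82
side [-62. -10.] 0.6
side [-143.   39.] 0.48
top [-102.   93.] 0.51
top [-141.   35.] 0.51
t 4.53 tray now [-86.4 -18.8] 95.3 F [-0.5  0.6 -0.4] w 11.6
 shift units now-axes [2.16 0.03 0.09]  after-turn axes [2.16 0.02 0.08]  turn [ 0.02 -0.04  0.01]
```

```bash
python3 -m crank '[[[0.15,0,0.05,0,0,0],[0.2,0,0,0,0,0],[0.2,0,0,0,0,0],[0.2,0,0,0,0,0],[0.2,0,0,0,0,0],[0.2,0,0,0,0,0],[0.2,0,0,0,0,0],[0.2,0,0,0,0,0],[0.15,0,0,0,0,0],[0.15,0,0,0,0,0],[0.1,0,0,0,0,0],[0.0,0,0,0,0,0]]]'
python3 - <<'E'
from h import *
plan(-23,-4.5,93,13.3)
caps()
p=ctrl.get_image("side");save(p,"s3");cv2.imwrite("pics/s3c.png",cv2.resize(cv2.imread("pics/s3.png")[90:310,150:400],None,fx=2.5,fy=2.5))
E
```

```text
clock: 5.53
eef_pos: [605.9, -11.2, 93.8]
tool_rot: [3.14, -0.004, 0.378]
force: [0.1, 0.5, -0.1]
width: 12.0
t 5.53 tray now [-23.4  -3.8] 93.8 F [ 0.1  0.5 -0.1] w 12.0
 shift units now-axes [0.01 0.02 0.03]  after-turn axes [0.01 0.02 0.03]  turn [ 0.02 -0.04  0.  ]
side [-139.   43.] 0.68
side [-1.  4.] 0.56
side [-103.   91.] 0.5
top [-106.   93.] 0.6
```

View pics/s3c.png

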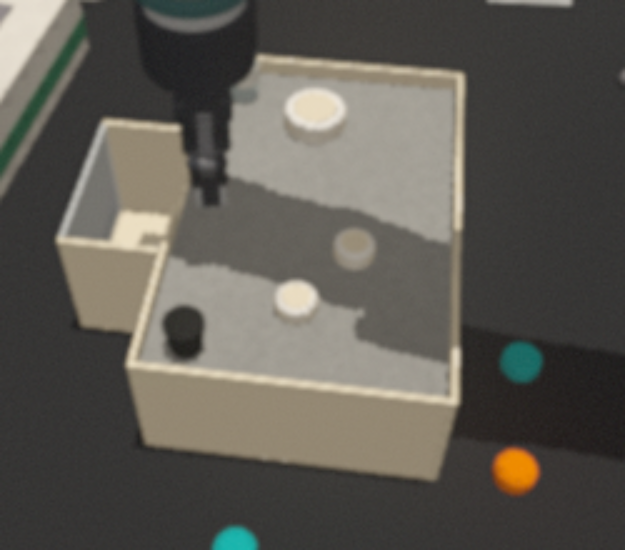

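I can't tell from this whether the cap has dropped. Retracting and checking.

```bash
python3 -m crank '[[[-0.5,0,0,0,0,0],[-0.8,0,0,0,0,0],[-0.8,0,-0.3,0,0,0],[-0.3,0,-0.8,0,0,0],[0,0,-0.8,0,0,0],[0,0,0,0,0,0]]]'
cat >> h.py <<'E'
def slotcaps():
    p=ctrl.get_image("top");w=cloud(p);T=(w[...,:2]-TO)@A2
    for lo,hi,a,b in((9,60,2,68),(95,112,-200,15)):
        m=((w[...,2]>lo)&(w[...,2]<hi)&(T[...,0]>a)&(T[...,0]<b)&(abs(T[...,1])<(55 if lo<50 else 150))).astype(np.uint8)
        n,l,st,ce=cv2.connectedComponentsWithStats(m)
        for j in range(1,n):
            if st[j,4]>50: print("z",lo,st[j,4],T[l==j].mean(0).round(1),w[l==j][:,2].mean().round())
    return p
E
python3 -c "
from h import *
caps();slotcaps();plan(-168,44,140,-15)"
```

```text
clock: 6.28
eef_pos: [531.7, -40.0, 150.6]
tool_rot: [-3.141, 0.002, 0.377]
force: [0.5, 0.2, 0.4]
width: 12.1
side [-138.   37.] 0.71
side [-105.   93.] 0.62
top [-104.   90.] 0.67
top [-141.   40.] 0.41
z 9 89 [23.4  2.3] 17.0
z 95 171 [-3.7 83.1] 103.0
z 95 137 [-102.8   89.7] 103.0
z 95 132 [-137.5   36.6] 103.0
t 6.53 tray now [-102.4  -20.3] 146.3 F [-0.  -0.3 -0.7] w 12.2
 shift units now-axes [-1.63 -2.59  0.23]  after-turn axes [-2.67 -1.51  0.21]  turn [-0.01  0.08  4.72]
```

One cap is in the slot (top at z 17, about x 23). Next is the middle cap at (-137,36).

```bash
python3 -m crank '[[[0,0,0,0,0,0.95],[0,0,0,0,0,0.95],[0,0,0,0,0,0.95],[0,0,0,0,0,0.95],[0,0,0,0,0,0.9],[-0.5,-0.3,0,0,0,0],[-0.6,-0.4,0,0,0,0],[-0.6,-0.4,0,0,0,0],[-0.5,-0.3,0,0,0,0],[-0.3,-0.1,0,0,0,0],[0,0,0,0,0,0],[0,0,0,0,0,0]]]'
python3 -c "
from h import *
plan(-171,45.4,93,-15.1)"
```

```text
clock: 7.53
eef_pos: [457.1, 18.8, 135.5]
tool_rot: [3.135, 0.024, -0.136]
force: [-0.0, -0.3, -0.5]
width: 11.9
t 7.53 tray now [-166.3   47.4] 135.5 F [-0.  -0.3 -0.5] w 11.9
 shift units now-axes [-0.1   0.1   1.42]  after-turn axes [-0.13  0.11  1.42]  turn [ 0.06  0.23 -0.17]
```

```bash
python3 -m crank '[[[-0.1,0.1,0.2,0.06,0.23,-0.17],[0,0,0.3,0,0,0],[0,0,0.3,0,0,0],[0,0,0.2,0,0,0],[0,0,0.1,0,0,0],[0,0,0,0,0,0],[0,0,0,0,0,0]]]'
python3 -c "
from h import *
plan(-171,45.4,93,-15.1)"
```

```text
clock: 8.12
eef_pos: [461.1, 11.6, 100.5]
tool_rot: [3.14, -0.009, -0.123]
force: [0.2, 0.5, -0.0]
width: 12.3
t 8.12 tray now [-163.4   39.7] 100.5 F [ 0.2  0.5 -0. ] w 12.3
 shift units now-axes [-0.3  -0.12  0.25]  after-turn axes [-0.29 -0.12  0.25]  turn [ 0.01 -0.08 -0.04]
```

```bash
python3 -m crank '[[[-0.3,-0.12,0.1,0,-0.08,0],[0,0,0.1,0,0,0],[0,0,0,0,0,0],[0,0,0,0,0,0]]]'
python3 -c "
from h import *
plan(-171,45.4,93,-15.1)"
```

```text
clock: 8.45
eef_pos: [452.7, 16.7, 94.5]
tool_rot: [3.141, -0.001, -0.123]
force: [0.2, 0.2, -0.2]
width: 11.7
t 8.45 tray now [-171.   46.] 94.5 F [ 0.2  0.2 -0.2] w 11.7
 shift units now-axes [0.   0.02 0.05]  after-turn axes [0.   0.02 0.05]  turn [ 0.01 -0.01 -0.04]
```

```bash
python3 -m crank '[[[0.15,0.02,0.03,0,0,0],[0.2,0,0,0,0,0],[0.2,0,0,0,0,0],[0.25,0,0,0,0,0],[0.25,0,0,0,0,0],[0.25,0,0,0,0,0],[0.25,0,0,0,0,0],[0.25,0,0,0,0,0],[0.25,0,0,0,0,0],[0.25,0,0,0,0,0],[0.2,0,0,0,0,0],[0.0,0,0,0,0,0]]]'
python3 -c "
from h import *
caps();plan(-22.5,5,93,-15.1)"
```

```text
clock: 9.45
eef_pos: [537.6, 5.6, 94.3]
tool_rot: [3.141, -0.005, -0.123]
force: [0.4, 0.4, 0.2]
width: 11.9
side [-102.   94.] 0.78
side [-67.  26.] 0.62
t 9.65 tray now [-91.   23.4] 94.1 F [ 0.7 -0.1 -0.7] w 11.9
 shift units now-axes [ 2.36 -0.01  0.04]  after-turn axes [ 2.36 -0.    0.04]  turn [ 0.01 -0.02 -0.04]
```

Run:
```python
from h import *
p=ctrl.get_image("side");save(p,"s4")
k=((p["color"].min(2)>60)).astype(np.uint8)
w=cloud(p);T=(w[...,:2]-TO)@A2
m=((abs(w[...,2]-103)<3)&(T[...,0]>-85)&(T[...,0]<-20)&(abs(T[...,1]-10)<40)&(p["color"].min(2)>60))
print(m.sum(),T[m].mean(0),T[m].min(0),T[m].max(0))
cv2.imwrite("pics/s4c.png",cv2.resize(cv2.imread("pics/s4.png")[130:260,180:330],None,fx=4,fy=4))
```

```text
58 [-63.84136472  26.06855273] [-84.89870194  15.77878723] [-52.28544483  41.57051087]
```

View pics/s4c.png

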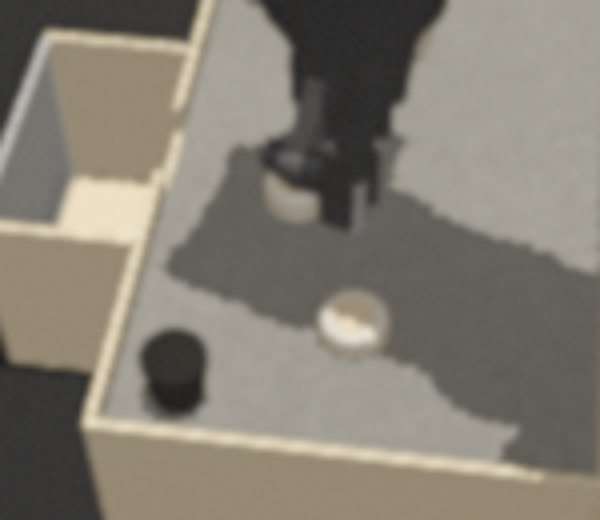

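The cap at (292,195) sits against the fork, partly hidden, which explains the biased y. The third cap at (352,322) and the stopper at (172,370) have not moved. Continuing.

```bash
python3 -m crank '[[[0.15,0,0.03,0,0,0],[0.2,0,0,0,0,0],[0.2,0,0,0,0,0],[0.2,0,0,0,0,0],[0.2,0,0,0,0,0],[0.2,0,0,0,0,0],[0.2,0,0,0,0,0],[0.2,0,0,0,0,0],[0.2,0,0,0,0,0],[0.2,0,0,0,0,0],[0.15,0,0,0,0,0],[0.0,0,0,0,0,0]]]'
python3 -c "
from h import *
slotcaps();plan(-22.5,5,93,-15.1)"
```

```text
clock: 10.7
eef_pos: [604.3, -2.5, 93.3]
tool_rot: [3.141, -0.003, -0.122]
force: [0.5, 0.5, 0.5]
width: 12.0
z 95 80 [  -4.4 -118.8] 103.0
z 95 84 [ -4.7 114.8] 103.0
z 95 300 [ -93.7 -101.3] 108.0
t 10.75 tray now [-24.3   5.2] 93.2 F [ 1.6 -0.3  0.6] w 11.8
 shift units now-axes [ 0.06 -0.01  0.01]  after-turn axes [ 0.06 -0.01  0.01]  turn [ 0.01 -0.02 -0.04]
```

```bash
python3 -m crank '[[[0.1,0,0,0,0,0],[0.04,0,0,0,0,0],[0,0,0,0,0,0],[0,0,0,0,0,0],[-0.4,0,0,0,0,0],[-0.8,0,0,0,0,0],[-0.8,0,-0.3,0,0,0],[-0.3,0,-0.8,0,0,0],[0,0,-0.8,0,0,0],[0,0,0,0,0,0]]]'
python3 -c "
from h import *
caps();slotcaps();plan(-122,120,140,-58)"
```

```text
clock: 11.58
eef_pos: [533.0, 5.9, 149.9]
tool_rot: [3.14, 0.005, -0.122]
force: [0.7, -0.2, -0.2]
width: 11.9
side [10. 48.] 0.57
side [-103.   89.] 0.53
z 95 74 [  -4.4 -119.3] 103.0
z 95 83 [ -4.7 115.9] 103.0
z 95 407 [-94.6 -95.7] 107.0
t 11.83 tray now [-94.7  23.8] 145.7 F [-0.9 -0.6 -0.4] w 12.0
 shift units now-axes [-1.72 -2.85  0.2 ]  after-turn axes [-3.2  -0.93  0.19]  turn [0.07 0.09 7.11]
```

```bash
python3 -m crank '[[[-0.5,-0.7,0,0,0,0.9],[-0.5,-0.7,0,0,0,0.95],[-0.5,-0.6,0,0,0,0.95],[-0.5,-0.4,0,0,0,0.95],[0,0,0,0,0,0.95],[0,0,0,0,0,0.95],[0,0,0,0,0,0.95],[0,0,0,0,0,0.3],[0,0,0,0,0,0],[0,0,0,0,0,0]]]'
python3 -c "
from h import *
slotcaps();plan(-119.8,120.1,93,-59.4)"
```

```text
clock: 12.67
eef_pos: [487.9, 92.9, 135.8]
tool_rot: [3.117, 0.009, -0.882]
force: [0.2, -0.2, 0.4]
width: 11.8
z 9 142 [24.9  0.8] 29.0
z 95 178 [ -3.4 -82. ] 103.0
z 95 71 [-2.4 49.8] 103.0
z 95 410 [-94.4 -95.7] 107.0
t 12.72 tray now [-125.1  116.2] 135.7 F [-0.1 -0.6 -0.2] w 12.0
 shift units now-axes [-0.01 -0.25  1.42]  after-turn axes [-0.02 -0.22  1.42]  turn [0.24 0.09 0.09]
```

The second cap is in the slot, stacked on the first (mean z 29). Now the third.

```bash
python3 -m crank '[[[0,-0.22,0.2,0.24,0.09,0.09],[0,0,0.3,0,0,0],[0,0,0.3,0,0,0],[0,0,0.2,0,0,0],[0,0,0.1,0,0,0],[0,0,0,0,0,0],[0,0,0,0,0,0]]]'
python3 -c "
from h import *
plan(-119.8,120.1,93,-59.4)"
```

```text
clock: 13.3
eef_pos: [492.6, 95.5, 98.2]
tool_rot: [3.139, 0.001, -0.889]
force: [0.5, -0.7, 1.2]
width: 12.0
t 13.3 tray now [-120.1  118.1] 98.2 F [ 0.5 -0.7  1.2] w 12.0
 shift units now-axes [-0.05 -0.04  0.17]  after-turn axes [-0.05 -0.04  0.17]  turn [0.03 0.01 0.02]
```

```bash
python3 -m crank '[[[0.1,-0.04,0.08,0.03,0,0.02],[0.2,0,0.06,0,0,0],[0.25,0,0,0,0,0],[0.25,0,0,0,0,0],[0.25,0,0,0,0,0],[0.25,0,0,0,0,0],[0.25,0,0,0,0,0],[0.25,0,0,0,0,0],[0.25,0,0,0,0,0],[0.25,0,0,0,0,0],[0.2,0,0,0,0,0],[0.0,0,0,0,0,0]]]'
python3 -c "
from h import *
plan(-62,22.3,93,-59.4)"
```

```text
clock: 14.3
eef_pos: [547.9, 29.3, 94.9]
tool_rot: [-3.139, -0.003, -0.894]
force: [0.6, -0.0, 0.5]
width: 11.9
t 14.3 tray now [-74.9  44.6] 94.9 F [ 0.6 -0.   0.5] w 11.9
 shift units now-axes [0.86 0.01 0.07]  after-turn axes [0.86 0.01 0.06]  turn [-0.03 -0.03 -0.02]
```

```bash
python3 -m crank '[[[0.2,0,0.02,0,0,0],[0.2,0,0,0,0,0],[0.2,0,0,0,0,0],[0.15,0,0,0,0,0],[0.05,0,0,0,0,0],[0,0,0,0,0,0],[-0.4,0,0,0,0,0],[-0.8,0,0,0,0,0],[-0.8,0,-0.2,0,0,0],[-0.4,0,-0.8,0,0,0],[0,0,-0.8,0,0,0],[0,0,0,0,0,0]]]'
python3 -c "
from h import *
p=ctrl.get_image('side');save(p,'s5')
cv2.imwrite('pics/s5c.png',cv2.resize(cv2.imread('pics/s5.png')[90:310,150:400],None,fx=2.5,fy=2.5))
caps();slotcaps();plan(-85,1,93,0)"
```

```text
clock: 15.3
eef_pos: [511.1, 71.1, 147.3]
tool_rot: [3.138, 0.004, -0.892]
force: [1.5, -0.2, -0.1]
width: 11.7
side [ 6. 48.] 0.56
top [-54.   6.] 0.68
z 9 142 [24.9  0.8] 29.0
z 95 178 [ -3.4 -83. ] 103.0
z 95 135 [-51.4   2.5] 103.0
z 95 405 [-94.4 -95.8] 107.0
t 15.6 tray now [-106.7   89.2] 143.5 F [0.4 1.1 0.7] w 11.8
 shift units now-axes [2.91 0.85 1.67]  after-turn axes [0.72 2.94 1.68]  turn [ 0.05  0.1  -9.93]
```

View pics/s5c.png

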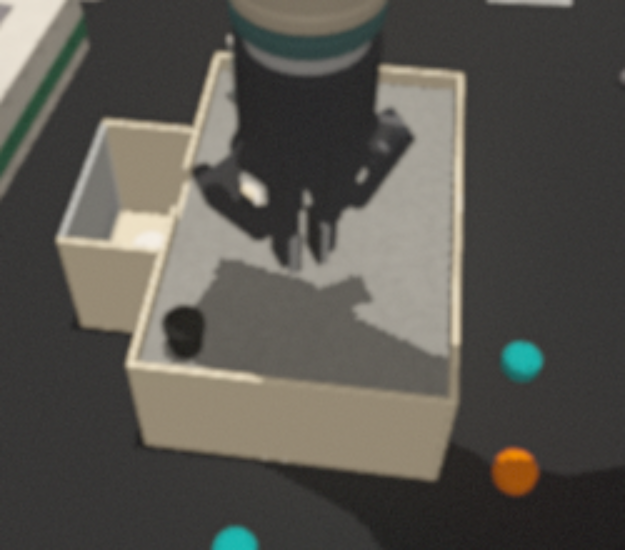

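The third cap waits at tray (-51,2), seen behind the fingers at about (252,190). Caps show in the slot at (150,240). Next I'll turn the tool square to the gate behind it.

```bash
python3 -m crank '[[[0,0,0,0,0,-0.95],[0,0,0,0,0,-0.95],[0,0,0,0,0,-0.95],[0,0,0,0,0,-0.95],[0,0,0,0,0,-0.95],[0,0,0,0,0,-0.95],[0,0,0,0,0,-0.95],[0,0,0,0,0,-0.95],[0,0,0,0,0,-0.95],[0,0,0,0,0,-0.9],[0,0,0,0,0,-0.3],[0,0,0,0,0,0]]]'
python3 -c "
from h import *
plan(-88,2,93,0)"
```

```text
clock: 16.6
eef_pos: [506.4, 62.0, 133.2]
tool_rot: [3.141, 0.028, 0.165]
force: [0.6, 0.4, 0.1]
width: 12.0
t 16.6 tray now [-111.3   83. ] 133.2 F [0.6 0.4 0.1] w 12.0
 shift units now-axes [0.76 2.71 1.32]  after-turn axes [0.78 2.7  1.34]  turn [0.01 0.26 0.19]
```

```bash
python3 -m crank '[[[0.1,0.5,0,0,0.26,0.19],[0.15,0.5,0,0,0,0],[0.15,0.5,0,0,0,0],[0.1,0.5,0,0,0,0],[0.1,0.3,0,0,0,0],[0,0.15,0,0,0,0],[0,0,0.2,0,0,0],[0,0,0.3,0,0,0],[0,0,0.3,0,0,0],[0,0,0.2,0,0,0],[0,0,0,0,0,0],[0,0,0,0,0,0]]]'
python3 -c "
from h import *
plan(-88,2,93,0)"
```

```text
clock: 17.6
eef_pos: [531.8, -8.9, 94.0]
tool_rot: [-3.139, 0.01, 0.137]
force: [-0.3, -0.2, -0.6]
width: 11.9
t 17.6 tray now [-96.4   9.2] 94.0 F [-0.3 -0.2 -0.6] w 11.9
 shift units now-axes [0.28 0.24 0.03]  after-turn axes [0.28 0.24 0.03]  turn [-0.03  0.1  -0.08]
```

```bash
python3 -m crank '[[[0.0,0.24,0.02,-0.03,0.1,-0.08],[0.1,0.02,0,0,0,0],[0.2,0,0,0,0,0],[0.25,0,0,0,0,0],[0.25,0,0,0,0,0],[0.25,0,0,0,0,0],[0.25,0,0,0,0,0],[0.25,0,0,0,0,0],[0.25,0,0,0,0,0],[0.2,0,0,0,0,0],[0.15,0,0,0,0,0],[0.0,0,0,0,0,0]]]'
python3 -c "
from h import *
plan(-20,1,93,0)"
```

```text
clock: 18.6
eef_pos: [606.1, -5.1, 94.5]
tool_rot: [3.141, -0.006, 0.149]
force: [0.5, 0.2, 0.1]
width: 11.7
t 18.6 tray now [-22.3   2.1] 94.5 F [0.5 0.2 0.1] w 11.7
 shift units now-axes [0.08 0.04 0.05]  after-turn axes [0.08 0.04 0.05]  turn [ 0.01 -0.06  0.03]
```

```bash
python3 -m crank '[[[0.1,0,0,0,0,0],[0.05,0,0,0,0,0],[0,0,0,0,0,0],[0,0,0,0,0,0],[-0.4,0,0,0,0,0],[-0.8,0,0,0,0,0],[-0.8,0,-0.3,0,0,0],[-0.6,0,-0.8,0,0,0],[-0.4,0,-0.8,0,0,0],[0,0,-0.8,0,0,0],[0,0,-0.5,0,0,0],[0,0,0,0,0,0]]]'
python3 -c "
from h import *
caps();p=slotcaps();save(p,'t6')
q=ctrl.get_image('side');save(q,'s6')
a=cv2.imread('pics/t6.png')[90:260,190:350];b=cv2.imread('pics/s6.png')[90:260,150:330]
cv2.imwrite('pics/f6.png',np.hstack([cv2.resize(x,None,fx=2.3,fy=2.3) for x in(a,b)]))"
```

```text
clock: 19.6
eef_pos: [511.8, -19.1, 191.4]
tool_rot: [-3.141, 0.003, 0.147]
force: [0.6, -1.1, -0.1]
width: 12.0
z 95 158 [-3.6 89.1] 103.0
```

View pics/f6.png

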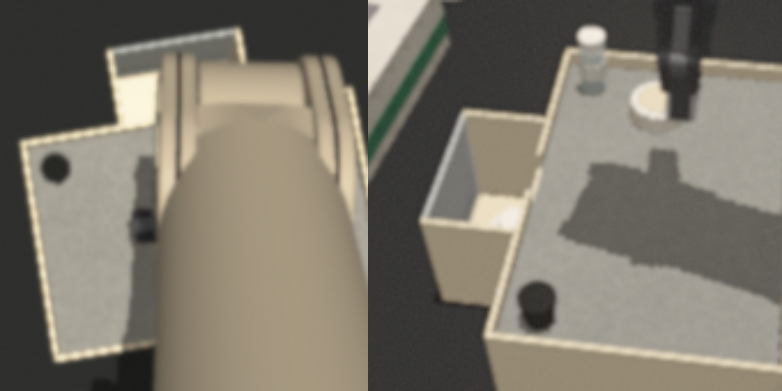

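The deck is empty of small caps, and the vial, wide cap and stopper are standing. The arm blocks the top view of the slot, so I'll move it aside to confirm.

```bash
python3 -m crank '[[[-0.2,0,-0.9,0,0,0],[0,0.3,-0.9,0,0,0],[0,0.9,-0.3,0,0,0],[0,0.95,0,0,0,0],[0,0.95,0,0,0,0],[0,0.95,0,0,0,0],[0,0.95,0,0,0,0],[0,0.95,0,0,0,0],[0,0.8,0,0,0,0],[0,0.4,0,0,0,0],[0,0,0,0,0,0],[0,0,0,0,0,0]]]'
python3 -c "
from h import *
p=slotcaps();save(p,'t7');w=cloud(p)
a=cv2.imread('pics/t7.png')[90:260,190:370]
cv2.imwrite('pics/f7.png',cv2.resize(a,None,fx=3.5,fy=3.5))
T=(w[...,:2]-TO)@A2
for n,(u,v) in dict(vial=(333,139),stop=(214,163)).items(): print(n,w[v,u].round(),p['color'][v,u])
m=(T[...,0]>2)&(T[...,0]<68)&(abs(T[...,1])<55)&(w[...,2]<100);print('slot zmax',w[m][:,2].max())"
```

```text
clock: 20.9
eef_pos: [535.1, -236.5, 237.8]
tool_rot: [-3.132, 0.032, 0.157]
force: [-0.1, 0.8, 0.6]
width: 11.9
z 9 141 [21.8  1.8] 42.0
z 95 177 [ -3.4 -84.2] 103.0
z 95 171 [-3.6 83.6] 103.0
z 95 406 [-94.7 -95.7] 107.0
vial [ 615. -132.  148.] [253 252 247]
stop [576. 119. 116.] [40 39 37]
slot zmax 99.57170721527898
```

View pics/f7.png

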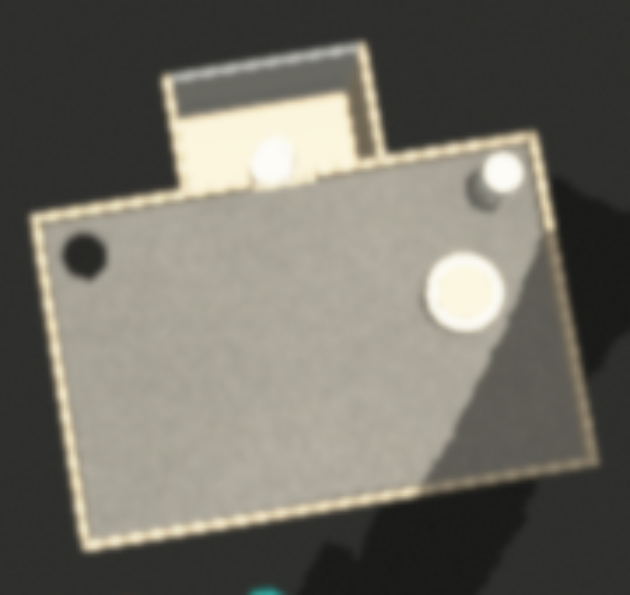

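The three caps are stacked in the slot: the top moved from 17 to 29 to 42 mm. The deck is clear, and the other three things are standing where they were.

```bash
python3 -c "
from h import *
print(ctrl.finish_job())"
```

```text
the job is handed in; nothing more can be done
None
```

All three small white caps are in the catch slot, and I've handed the job in at about 21 s of the 64 s allowed. I swept them in one after the other along the deck, using nearly closed fingertips (12 mm gap) as a fork. No verdict is reported.

- **Caps in the slot:** the top of the pile in the slot measured 17, 29, then 42 mm after each cap. That fits three caps stacked near tray (22, 2), well below the deck. The deck showed no small caps left.
- **Things to leave alone:** the wide cap, vial and stopper stand upright. They measured within a few mm of where they started. The wide cap read about (-95,-96) at the end and (-92,-98) at the start.
- **Robot:** the arm was clear of everything, and the measured forces stayed around 1–2 N throughout.
- **Checks that disagreed:** the network was up to about 8 mm off where the gripper hid part of a cap. It also placed a "cap" at about (8,48) when it was looking into the slot. I used depth readings and the pictures for those instead.

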